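Line up the reagent bottles by height

TASK

Tidy the etching station: stand the four reagent bottles upright on the grey rack, one centred on each of its four white rings, in order of height, with the shortest next to the red end block and the tallest next to the yellow end block. Do not knock any bottle over, and leave the grey stand magnifier where it is.

Things in the scene. Friction and masses are not known exactly. Their poses are not given: they have to be found in the camera images.
- bottle_black_center (a point): Small black bottle with a white cap, the shortest of the four; round, 28 mm in diameter, 68 mm tall with its cap; the straight side to grasp runs from the foot up to 41 mm, above it a shoulder and a 16 mm wide cap. Loose, about 0.04 to 0.23 kg, stands upright. This point is at its centre, 34 mm above its foot; z up along the bottle.
- bottle_green_center (a point): Plain green bottle with a yellow cap, the second shortest; round, 38 mm in diameter, 86 mm tall with its cap; the straight side to grasp runs from the foot up to 48 mm, above it a shoulder and a 19 mm wide cap. Loose, about 0.04 to 0.23 kg, stands upright. This point is at its centre, 43 mm above its foot; z up along the bottle.
- bottle_tan_center (a point): Tan bottle with a black cap, the second tallest; round, 45 mm in diameter, 103 mm tall with its cap; the straight side to grasp runs from the foot up to 62 mm, above it a shoulder and a 25 mm wide cap. Loose, about 0.04 to 0.23 kg, stands upright. This point is at its centre, 51.5 mm above its foot; z up along the bottle.
- bottle_white_center (a point): White bottle with a blue cap, the tallest; round, 50 mm in diameter, 118 mm tall with its cap; the straight side to grasp runs from the foot up to 71 mm, above it a shoulder and a 28 mm wide cap. Loose, about 0.04 to 0.23 kg, stands upright. This point is at its centre, 59 mm above its foot; z up along the bottle.
- rack: Fixed grey plate, 80 x 312 mm, top 8 mm above the bench; its place and yaw vary. Origin on the bench under the middle of the row of rings; y runs along the row, z up, x to the back. Four white rings (58 mm outside, printed flat, with a centre dot) lie at x = 0 and y = -96, -32, 32 and 96 mm. A thin steel bar runs along the back at x = 39 mm, its top 20 mm above the bench.
- block_red_top (a point): Red end block, 50 x 18 x 18 mm, fixed on the rack at one end of the row (rack y = 142 or -142 mm; which end varies). This point is the middle of its top, 26 mm above the bench.
- block_yellow_top (a point): Yellow end block, the same shape, fixed at the rack's other end. This point is the middle of its top, 26 mm above the bench.
- magnifier_center (a point): Light grey round stand magnifier, 40 mm in diameter and 36 mm high, loose among the bottles; to be left alone. This point is at its centre, 18 mm above the bench.
Mind the look-alikes: they are no part of the job. What is shaped like the part that bears bottle_black_center but purple is not meant.

How it is judged:
By the outcome, as a careful person would: the job done as asked, in the order asked, and still so for the second after the job is handed in, with the robot touching nothing.
It also fails if it takes over 115 s, if anything falls off the work surface, if the arm or the gripper's body presses on something with over 40 N, if the wrist force passes 120 N, or if a joint passes its speed limit or range.

ROBOT

A 6-joint arm with a two-finger parallel gripper is mounted at the origin on the work surface; the furniture and walls round the work are solid. World frame = base frame: x ahead of the robot, y to its left, z up, the work surface at z = 0. Lengths are in m, angles in rad, forces in N, time in s.
With the tool pointing down it reaches from about 0.3 to 1 m from the base axis. Payload 5.1 kg.
Tool frame: the origin (TCP) lies on the centre line of the jaws, within the pads' length; the fingertips stand 19 mm ahead of it and the grasp point (between the pads) is the TCP; z points along the fingers, y is the direction in which the jaws open and shut (so a half turn about z gives the same grasp; the last joint's range is limited). The gripper opens to 95 mm and grips with 3 to 60 N. Pads are 20 mm wide; open, the fingers measure 119 mm over their backs; the gripper's body (75 mm by 180 mm) begins 59 mm behind the grasp point.
Start: joints at [1.157, 0.124, 1.65, -0, 1.367, -0.083], TCP at [0.211, 0.615, 0.234] pointing down, gripper open.
Joint ranges: [-2.61, 2.61], [-1.02, 2.33], [0.03, 2.71], [-1.35, 4.49], [0.32, 2.68], [-2.91, 2.91]. Speed limits (rad/s): [2.57, 2.57, 3.14, 3.14, 3.14, 3.14].

INTERFACE

Orientations are given as a unit quaternion [x, y, z, w].
In Python, from rig import r, eoat, planner, sensors, grab_frame, camera_model, finish_job gives the robot as it stands. Calls block until the motion is done:
- r.movep(position, orientation): joint-space move of the TCP to a pose.
- r.servo_line(position, max_speed=0.15, ori=None, contact_N=None): straight line of the TCP; ori=None keeps the orientation; max_speed is the mean speed in m/s. With contact_N (N) it stops when the force on the tool has changed by that much, and returns True; else False.
- r.move_j(angles): joint-space move.
- eoat.open_jaws() and eoat.clamp(squeeze=None): open the fingers fully, or close them until they stop; squeeze is the grip in N (None keeps the last).
- r.hold(seconds).
- planner.ik(position, orientation): joint angles nearest the present ones, or None.
- sensors.get_obs(): the state.
- grab_frame(name): name is "side" or "top"; returns the picture (384x512x3 uint8, blue, green, red); there is no depth.
- camera_model(name): a dict with "vfov" (degrees; the focal length in pixels is half the picture's height over the tangent of half this angle, whatever the lens; pixels are square), "cx", "cy" (the principal point, pixels), "origin" and "rotation" of the camera in the world. Camera axes: x right, y down, z forward; pixel columns grow to the right and rows downward; lengths in m; the calibration is good to about 2 mm. A picture is of the moment at which its call begins. camera_model takes no time and is no camera call.
A pose or a line that the arm cannot do raises r.Unreachable and nothing moves.
- finish_job(): hands the job in, once; it reports no verdict.
The state is a dict: "time_s": time; "qpos": joint angles; "qd": joint speeds; "joint_efforts": joint torques, N m; "tool_pos": TCP position; "eef_rot": TCP orientation; "wrist_force": force on the tool from outside, world axes, zero at the start; "ft_torque": the same for the moment, N m; "finger_gap": finger opening in m.
Only numpy, scipy, OpenCV 4.12 (cv2) and the standard library are available. Lean on these libraries where they do the work, as an engineer would, in place of code of your own. Each camera call takes 0.05 s, during which the arm holds its last target. There are 200 camera calls.

## Working session

There is one attempt and no reset: what is moved stays moved. The work goes in short steps, each a Python script; the robot and the scene stay as the last script left them, time stands still between calls to the robot, and variables do not carry over. Pictures are saved under pics/ and viewed, about 12 in all and at most 16, crops included, and the job is handed in when it is done.

```bash
ls; mkdir -p pics; python3 - <<'E'
from rig import *
import cv2
for n in ("top","side"):
    f=grab_frame(n); cv2.imwrite(f"pics/{n}0.png",f); print(n,camera_model(n))
o=sensors.get_obs(); print(o["time_s"],o["tool_pos"],o["eef_rot"],o["finger_gap"])
E
```

```text
pics
top {'vfov': 51.1812166006742, 'cx': 255.39065630591494, 'cy': 193.39655615340024, 'origin': array([0.2234371 , 0.00278366, 1.29002713]), 'rotation': array([ 0.7056204 , -0.70265179,  0.0628823 , -0.0665291 ])}
side {'vfov': 42.136767689161225, 'cx': 259.09651284307125, 'cy': 188.48752569503233, 'origin': array([0.6061628 , 0.67892041, 1.08079585]), 'rotation': array([ 0.11038392,  0.9488775 , -0.2942576 , -0.02931469])}
0.1 [0.21091626 0.61423626 0.23249056] [ 1.64658920e-01  9.86350088e-01 -9.41040248e-04 -2.42031447e-04] 0.09532678858297919
```

View pics/top0.png

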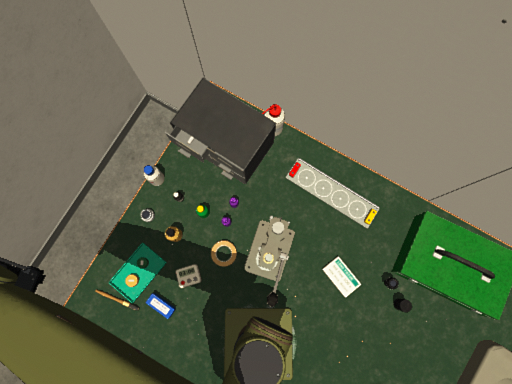

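View pics/side0.png

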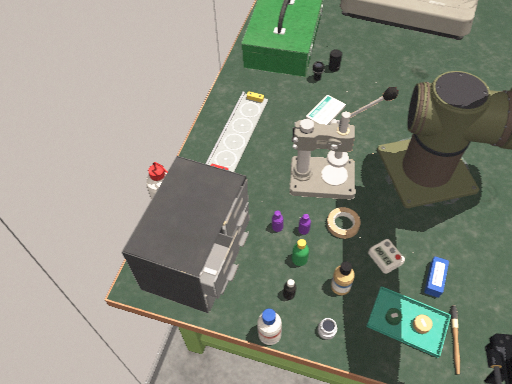

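```bash
cat > h.py <<'E'
from rig import *
import numpy as np, cv2
from scipy.spatial.transform import Rotation as R
def cam(n):
    m=camera_model(n); f=192/np.tan(np.radians(m["vfov"]/2))
    return m, f, R.from_quat(m["rotation"]).as_matrix()
def cast(n,uv,z):
    m,f,M=cam(n); d=M@np.array([(uv[0]-m["cx"])/f,(uv[1]-m["cy"])/f,1])
    o=m["origin"]; return o+d*(z-o[2])/d[2]
def proj(n,p):
    m,f,M=cam(n); c=M.T@(np.asarray(p)-m["origin"]); return np.array([m["cx"]+f*c[0]/c[2],m["cy"]+f*c[1]/c[2]])
def tri(uvt,uvs):
    A=[];b=[]
    for n,uv in(("top",uvt),("side",uvs)):
        m,f,M=cam(n); d=M@np.array([(uv[0]-m["cx"])/f,(uv[1]-m["cy"])/f,1]);d/=np.linalg.norm(d)
        P=np.eye(3)-np.outer(d,d);A.append(P);b.append(P@m["origin"])
    return np.linalg.solve(sum(A),sum(b))
E
python3 - <<'E'
from h import *
t=cv2.imread("pics/top0.png");s=cv2.imread("pics/side0.png")
for n,a in(("black",((178,195),(290,285))),("green",((201,208),(301,243))),("tan",((172,230),(346,267))),("white",((150,169),(268,315))),("mag",((147,214),(327,326))),("red",((294,169),(219,167))),("yel",((371,214),(255,97))),
  ("ovenA",((205,80),(178,158))),("ovenB",((274,125),(247,178))),("ovenC",((239,177),(196,303))),("ovenD",((170,133),(133,245))),("knob",((272,300),(391,93))),("presstop",((278,228),(307,125)))):
    print(n,tri(*a).round(3))
def blobs(img,n,lo,hi,roi):
    h=cv2.cvtColor(img,cv2.COLOR_BGR2HSV);m=cv2.inRange(h,np.array(lo),np.array(hi));k=np.zeros_like(m);x0,y0,x1,y1=roi;k[y0:y1,x0:x1]=m[y0:y1,x0:x1]
    _,_,st,c=cv2.connectedComponentsWithStats(k)
    for a,b in zip(st[1:],c[1:]):
        if a[4]>8: print(n,a.tolist(),b.round(2).tolist())
for n,i,rb,rr,ry,rg,rw in(("top",t,(135,155,165,190),(285,155,303,185),(360,200,380,228),(190,198,212,220),(168,185,190,205)),("side",s,(250,300,290,345),(205,155,235,180),(240,88,270,108),(285,232,315,270),(278,275,302,305))):
    blobs(i,n+" bluecap",(100,100,50),(130,255,255),rb)
    blobs(i,n+" red",(0,130,80),(8,255,255),rr)
    blobs(i,n+" yel",(18,120,80),(35,255,255),ry)
    blobs(i,n+" yelcap",(18,120,80),(35,255,255),rg)
    blobs(i,n+" whitecap",(0,0,120),(180,70,255),rw)
a=cv2.resize(t[130:260,125:265],None,fx=4,fy=4,interpolation=cv2.INTER_CUBIC)
b=cv2.resize(s[205:350,240:380],None,fx=4,fy=4,interpolation=cv2.INTER_CUBIC)
cv2.imwrite("pics/ct.png",a);cv2.imwrite("pics/cs.png",b)
cv2.imwrite("pics/cr.png",cv2.resize(t[145:240,275:390],None,fx=5,fy=5,interpolation=cv2.INTER_CUBIC))
E
```

```text
black [0.448 0.255 0.045]
green [0.402 0.176 0.078]
tan [0.329 0.26  0.093]
white [0.517 0.331 0.104]
mag [0.39  0.356 0.021]
red [ 0.539 -0.115  0.03 ]
yel [ 0.391 -0.358  0.016]
ovenA [0.64  0.132 0.417]
ovenB [0.554 0.002 0.208]
ovenC [ 0.647  0.072 -0.417]
ovenD [0.663 0.228 0.258]
knob [ 0.147 -0.033  0.287]
presstop [ 0.33  -0.053  0.208]
top bluecap [144, 165, 10, 10, 73] [148.23, 169.58]
top red [289, 162, 12, 15, 88] [294.47, 169.08]
top yel [364, 209, 13, 16, 102] [370.15, 216.17]
top yelcap [197, 205, 7, 7, 41] [200.0, 208.24]
top whitecap [173, 192, 5, 5, 22] [175.27, 193.95]
side bluecap [262, 308, 14, 17, 178] [268.42, 316.02]
side red [211, 164, 17, 6, 31] [218.9, 166.32]
side yel [247, 91, 17, 11, 120] [254.68, 96.38]
side yelcap [297, 239, 9, 10, 69] [300.93, 243.51]
side whitecap [284, 275, 11, 12, 86] [289.51, 280.58]
side whitecap [278, 282, 5, 10, 39] [279.77, 286.15]
side whitecap [278, 300, 16, 5, 52] [285.25, 302.38]
```

View pics/ct.png

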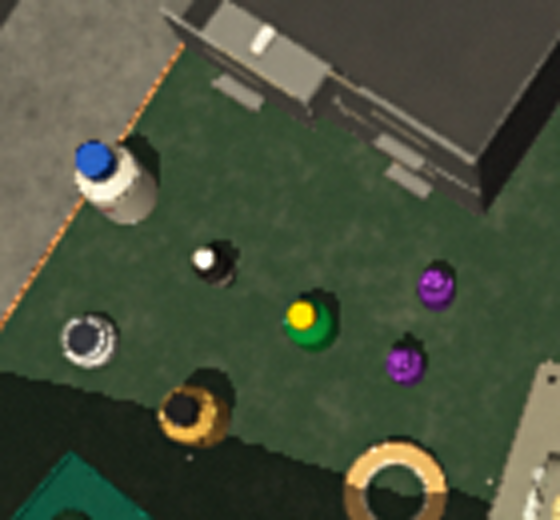

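View pics/cs.png

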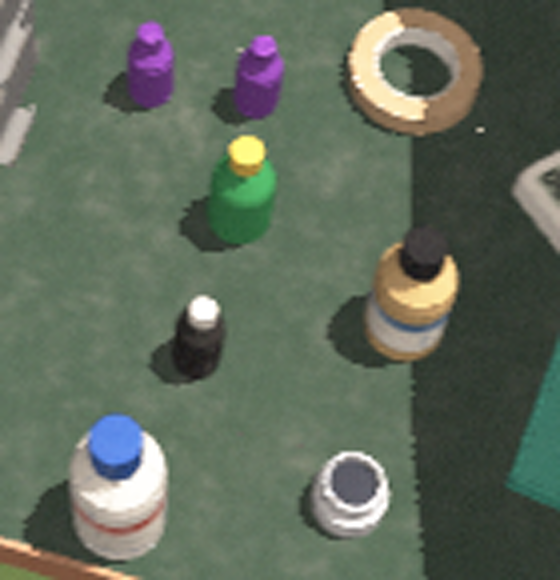

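View pics/cr.png

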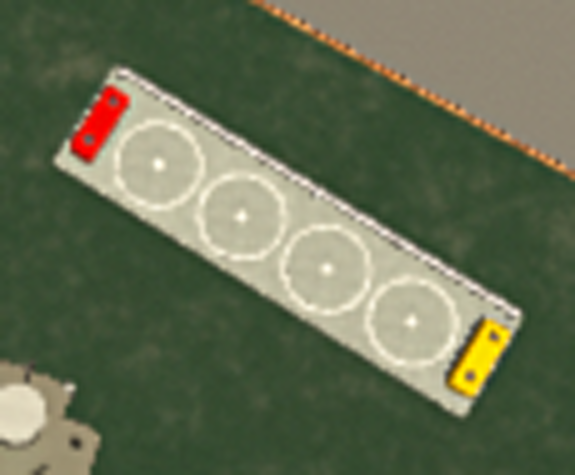

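```bash
python3 - <<'E'
from h import *
c=lambda p,s,o:((p[0]+.5)/s-.5+o[0],(p[1]+.5)/s-.5+o[1])
for n,h,a,b in(("black",.068,(204,259),(204,308)),("green",.086,(301,315),(247,151)),("tan",.103,(182,408),(425,243)),("white",.118,(94,158),(116,433)),("mag",.036,(84,337),(354,480))):
    ut=c(a,4,(125,130));us=c(b,4,(240,205))
    print(n,cast("top",ut,h).round(4)[:2],cast("side",us,h).round(4)[:2],tri(ut,us).round(4))
pts=[cast("top",c(p,5,(275,145)),.008)[:2] for p in((158,164),(241,216),(326,269),(410,322))]
print(np.round(pts,4),np.linalg.norm(np.diff(pts,axis=0),axis=1))
p=np.array(pts);k=np.polyfit([96,32,-32,-96],p,1);print("mid",k[1],"dir",k[0],np.linalg.norm(k[0])*1000,"yaw y-axis",np.degrees(np.arctan2(k[0][1],k[0][0])))
print("red",cast("top",(294.47,169.08),.026),"yel",cast("top",(370.15,216.17),.026), "side",cast("side",(254.68,96.38),.026))
for y in(.096,.032,-.032,-.096):
    print("side px",proj("side",[*(k[1]+k[0]*y*1000),.008]).round(1))
# obstacles: oven & press in both views with guesses
for nm,ut in(("purple1",(234,201)),("purple2",(226,221))): print(nm,cast("top",ut,.06)[:2].round(3))
print("redcapbottle foot~",cast("top",(279,128),0.05)[:2].round(3))
for nm,a,b in(("oven right-front-top",(248,173),None),("oven right-back-top",(274,125),None),("oven left-front",(170,128),None)):
  print(nm,[cast("top",a,z)[:2].round(3).tolist() for z in(.15,.2)])
for nm,a,b in(("oven R-front",(245,162),(247,179)),("oven R-back",(205,81),(178,158)),("press column",(278,228),(305,126)),("presshead",(268,259),(345,113)),("oven FL",(172,118),(133,243)),("oven FR?",(274,124),(178,158)),("o",(247,163),(196,265)),("o2",(274,125),(247,178))): print(nm,tri(a,b).round(3))
s=cv2.imread("pics/side0.png");cv2.imwrite("pics/s1.png",cv2.resize(s[80:310,120:400],None,fx=2.6,fy=2.6,interpolation=cv2.INTER_CUBIC))
E
```

```text
black [0.4459 0.257 ] [0.4471 0.2573] [0.4465 0.2571 0.0669]
green [0.3997 0.1778] [0.4016 0.1787] [0.4006 0.1779 0.0837]
tan [0.3273 0.2615] [0.3274 0.263 ] [0.3272 0.2621 0.1011]
white [0.5138 0.3327] [0.5153 0.3328] [0.5146 0.3327 0.1169]
mag [0.3888 0.3559] [0.3899 0.3579] [0.3893 0.3568 0.0327]
[[ 0.515  -0.1562]
 [ 0.4804 -0.2096]
 [ 0.4456 -0.2637]
 [ 0.4111 -0.3167]] [0.06360057 0.0643895  0.06319799]
mid [ 0.46301628 -0.23652572] dir [0.00054123 0.00083707] 0.996799987019631 yaw y-axis 57.11418416911527
red [ 0.53835907 -0.11642776  0.026     ] yel [ 0.38568999 -0.35412881  0.026     ] side [ 0.3902787  -0.34900123  0.026     ]
side px [225.9 158.5]
side px [234.4 141.4]
side px [242.5 125.2]
side px [250.3 109.7]
purple1 [0.427 0.076]
purple2 [0.365 0.1  ]
redcapbottle foot~ [ 0.669 -0.066]
oven right-front-top [[0.495, 0.031], [0.483, 0.03]]
oven right-back-top [[0.643, -0.045], [0.624, -0.043]]
oven left-front [[0.632, 0.265], [0.614, 0.254]]
oven R-front [0.506 0.044 0.19 ]
oven R-back [0.639 0.132 0.415]
press column [ 0.332 -0.054  0.203]
presshead [ 0.249 -0.026  0.255]
oven FL [0.683 0.224 0.265]
oven FR? [ 0.634 -0.045  0.185]
o [ 0.637  0.038 -0.212]
o2 [0.554 0.002 0.208]
```

View pics/s1.png

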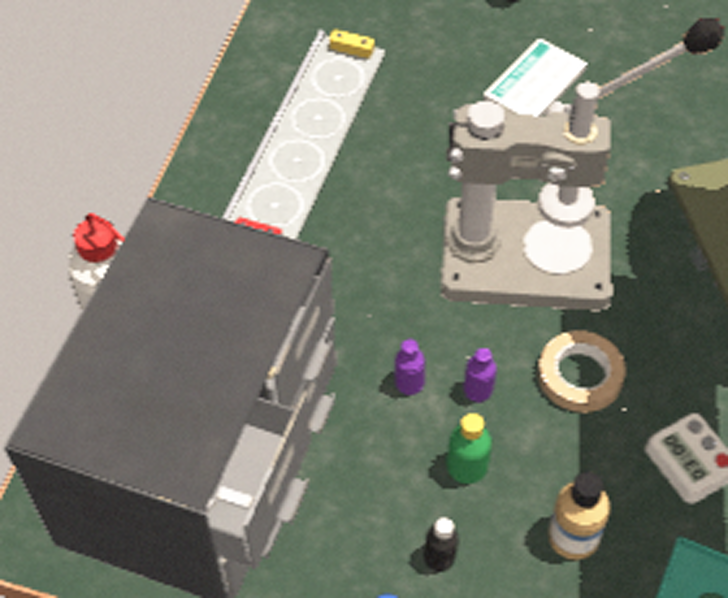

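```bash
cat >> h.py <<'E'
B=dict(white=((.5146,.3327),.064,90,-96,.05),tan=((.3272,.2621),.052,90,-32,.045),green=((.4006,.178),.038,0,32,.038),black=((.4465,.2571),.036,0,96,.028))
RM=np.array([.4630,-.2365]);RY=np.array([.5429,.8398]);RX=np.array([.8398,-.5429])
def ori(deg):
    a=np.radians(deg);y=np.array([np.cos(a),np.sin(a),0]);z=np.array([0,0,-1.]);return R.from_matrix(np.c_[np.cross(y,z),y,z]).as_quat()
def say(t):
    o=sensors.get_obs();print(t,round(o["time_s"],1),np.round(o["tool_pos"],4),"gap",round(o["finger_gap"],4),"F",np.round(o["wrist_force"],1),"j",np.round(o["qpos"],2))
ZH=.36
def pick(n):
    (x,y),h,a,_,d=B[n]; q=ori(a)
    r.movep([x,y,.25],q); r.servo_line([x,y,h],.15)
    say("at "+n); eoat.clamp(20); say("clamped")
    assert abs(sensors.get_obs()["finger_gap"]-d)<.006
    r.servo_line([x,y,ZH],.25); say("lifted")
def place(n):
    _,h,_,ry,d=B[n]; x,y=RM+RY*ry/1000; q=ori(-32.9); z=.008+h
    r.movep([x,y,ZH],q); r.servo_line([x,y,z+.02],.2); r.hold(.3); say("above ring")
    o=sensors.get_obs()["tool_pos"]; e=np.clip(np.array([x,y])-o[:2],-.003,.003)
    print("contact",r.servo_line([x+e[0],y+e[1],z-.003],.03,contact_N=4)); say("down")
    eoat.open_jaws(); r.hold(.2); p=sensors.get_obs()["tool_pos"]; r.servo_line([p[0],p[1],.30],.2); say("clear")
E
python3 - <<'E'
from h import *
eoat.open_jaws()
q=r.movep([.40,.42,.36],ori(90))
pick("white")
E
```

```text
at white 3.6 [0.5154 0.3332 0.0653] gap 0.095 F [-0.3  0.4  1.8] j [ 0.49  0.2   1.86  0.    1.07 -1.08]
clamped 4.4 [0.5147 0.3328 0.0641] gap 0.0494 F [0.  0.4 0.6] j [ 0.49  0.2   1.86  0.    1.07 -1.08]
lifted 5.8 [0.514  0.3323 0.3577] gap 0.0491 F [-0.2  0.  -2.3] j [ 0.49 -0.    1.58 -0.    1.57 -1.08]
```

```bash
python3 - <<'E'
from h import *
place("white")
cv2.imwrite("pics/a.png",np.hstack([cv2.resize(grab_frame("top")[140:245,270:395],None,fx=3.2,fy=3.2),cv2.resize(grab_frame("side")[60:165,195:320],None,fx=3.2,fy=3.2)]))
E
```

```text
above ring 9.9 [ 0.4111 -0.3174  0.0926] gap 0.0491 F [-0.1  0.1 -0.9] j [-0.76 -0.03  2.06  0.    1.11 -0.19]
contact True
down 10.5 [ 0.4105 -0.3171  0.0717] gap 0.0492 F [-0.  -0.7  2.2] j [-0.76 -0.    2.07 -0.    1.07 -0.19]
clear 12.9 [ 0.4093 -0.3157  0.2982] gap 0.095 F [ 0.8 -0.3 -0.2] j [-0.76 -0.2   1.86 -0.    1.49 -0.19]
```

View pics/a.png

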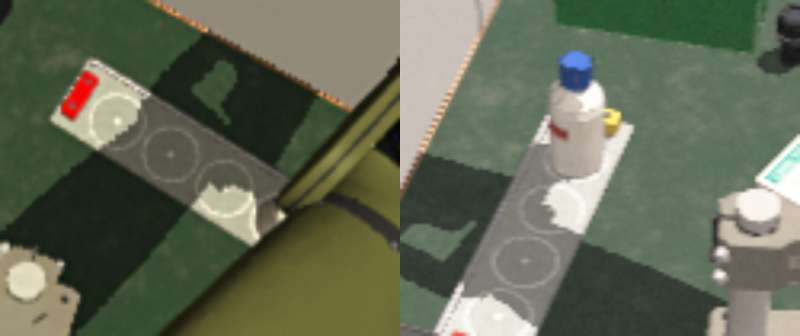

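The white bottle stands upright on the ring next to the yellow block (side view about (575,120) in the crop). I'll go on with the other three.

```bash
python3 - <<'E'
from h import *
def via(): 
    p=sensors.get_obs()["tool_pos"]; r.servo_line([p[0],p[1],ZH],.2)
via(); r.movep([.3272,.2621,ZH],ori(90)); pick("tan"); place("tan")
via(); r.movep([.4006,.178,ZH],ori(0)); pick("green"); place("green")
cv2.imwrite("pics/b.png",grab_frame("side"))
E
```

```text
at tan 17.6 [0.3279 0.2625 0.0529] gap 0.0952 F [-0.1 -0.7 -0.5] j [ 0.55 -0.21  2.3   0.    1.05 -1.02]
clamped 18.4 [0.3273 0.2622 0.0521] gap 0.0439 F [-0.2  1.2 -0.6] j [ 0.55 -0.21  2.3   0.    1.05 -1.02]
lifted 19.8 [0.3267 0.2618 0.358 ] gap 0.0441 F [ 0.3  0.3 -0.9] j [ 0.55 -0.45  1.95 -0.    1.65 -1.02]
above ring 23.6 [ 0.4459 -0.2636  0.0805] gap 0.0438 F [ 0.3  0.3 -1.8] j [-0.64 -0.02  2.07  0.    1.09 -0.06]
contact True
down 24.2 [ 0.4452 -0.2632  0.06  ] gap 0.0438 F [-0.1  0.5  3.8] j [-0.64  0.01  2.08 -0.    1.05 -0.06]
clear 26.8 [ 0.4439 -0.2622  0.2983] gap 0.0948 F [ 0.2 -0.1 -0.6] j [-0.64 -0.21  1.86 -0.    1.49 -0.06]
at green 30.9 [0.4014 0.1783 0.039 ] gap 0.0954 F [ 0.7 -0.5  0.1] j [ 0.3  -0.14  2.27 -0.    1.01  0.3 ]
clamped 31.9 [0.4007 0.178  0.038 ] gap 0.0374 F [ 0.2  0.5 -0.3] j [ 0.3  -0.14  2.27 -0.    1.01  0.3 ]
lifted 33.3 [0.4    0.1778 0.3581] gap 0.0374 F [-0.2 -0.7 -0.9] j [ 0.3  -0.41  1.92 -0.    1.63  0.3 ]
above ring 36.7 [ 0.4806 -0.2098  0.0665] gap 0.0374 F [ 0.5 -0.1  0.1] j [-0.51  0.01  2.06 -0.    1.06  0.06]
contact True
down 37.3 [ 0.4798 -0.2093  0.0459] gap 0.0377 F [ 0.1 -0.2  2.9] j [-0.51  0.04  2.08  0.    1.02  0.06]
clear 40.0 [ 0.4786 -0.2086  0.2983] gap 0.0952 F [ 0.4 -0.9 -0.7] j [-0.51 -0.19  1.85 -0.    1.49  0.06]
```

View pics/b.png

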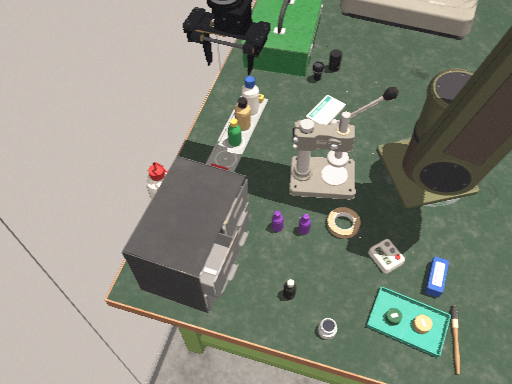

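White, tan and green are upright in order (side view about (250,95), (243,115), (235,133)). The black bottle is still at (290,288) and the magnifier has not moved. Next I place the black one, retreat, and check with both cameras.

```bash
python3 - <<'E'
from h import *
p=sensors.get_obs()["tool_pos"]; r.servo_line([p[0],p[1],ZH],.2)
r.movep([.4465,.2571,ZH],ori(0)); pick("black"); place("black")
p=sensors.get_obs()["tool_pos"]; r.servo_line([p[0],p[1],ZH],.2)
r.movep([.30,.40,ZH],ori(71)); say("parked")
t=grab_frame("top");s=grab_frame("side");cv2.imwrite("pics/t9.png",t);cv2.imwrite("pics/s9.png",s)
cv2.imwrite("pics/ct9.png",cv2.resize(t[140:240,275:390],None,fx=6,fy=6,interpolation=cv2.INTER_CUBIC))
cv2.imwrite("pics/cs9.png",cv2.resize(s[70:180,190:290],None,fx=5,fy=5,interpolation=cv2.INTER_CUBIC))
E
```

```text
at black 44.3 [0.4473 0.2575 0.037 ] gap 0.0953 F [-0.2 -0.4 -0.1] j [0.42 0.04 2.1  0.   1.   0.42]
clamped 45.4 [0.4466 0.2572 0.0361] gap 0.0268 F [ 0.8 -0.8  0.2] j [ 0.42  0.04  2.1  -0.    1.    0.42]
lifted 46.9 [0.4459 0.2568 0.358 ] gap 0.0266 F [ 0.7 -0.9 -0.6] j [ 0.42 -0.23  1.78 -0.    1.59  0.42]
above ring 50.3 [ 0.5154 -0.156   0.0646] gap 0.0272 F [ 0.4 -0.7 -0.9] j [-0.39  0.05  2.03  0.    1.06  0.18]
contact True
down 51.0 [ 0.5148 -0.1558  0.0438] gap 0.0266 F [ 0.7 -0.4  3.5] j [-0.39  0.08  2.04 -0.    1.02  0.18]
clear 53.8 [ 0.5134 -0.1552  0.2982] gap 0.095 F [0.  0.6 0.3] j [-0.39 -0.16  1.82  0.    1.48  0.18]
parked 56.4 [0.3006 0.3996 0.3599] gap 0.0953 F [-0.1 -0.7  0.4] j [ 0.82 -0.26  1.81 -0.    1.6  -0.42]
```

View pics/ct9.png

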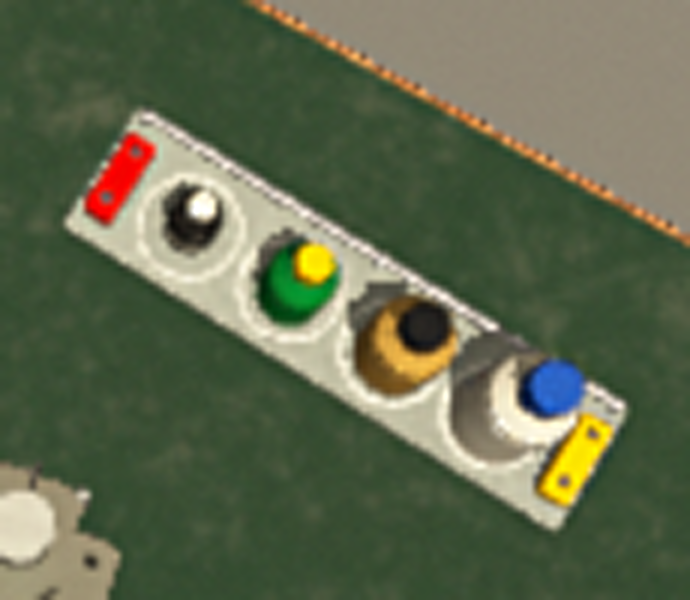

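View pics/cs9.png

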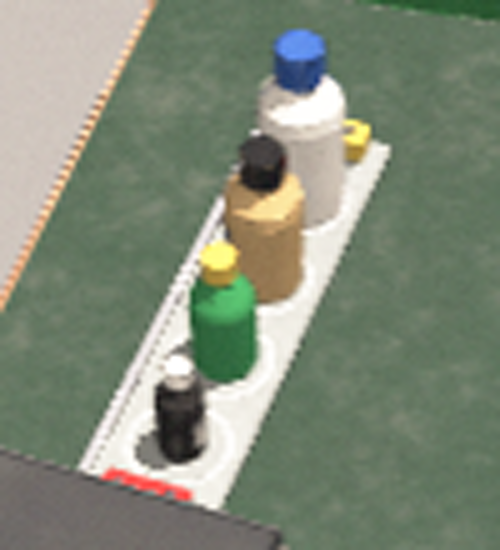

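All four stand in order. A numeric check of cap centres against ring centres comes next.

```bash
python3 - <<'E'
from h import *
c=lambda p,s,o:((p[0]+.5)/s-.5+o[0],(p[1]+.5)/s-.5+o[1])
for n,h,a,b in(("black",.076,(203,204),(178,366)),("green",.094,(315,262),(220,252)),("tan",.111,(426,325),(264,147)),("white",.126,(554,386),(299,41))):
    g=RM+RY*B[n][3]/1000
    for v,u in(("top",c(a,6,(275,140))),("side",c(b,5,(190,70)))):
        d=cast(v,u,h)[:2]-g; print(n,v,"err mm rack x,y",(1000*np.array([d@RX,d@RY])).round(1))
a=cv2.imread("pics/s0.png" if 0 else "pics/side0.png");b=cv2.imread("pics/s9.png")
print("mag diff",cv2.absdiff(a,b)[316:338,316:338].mean(),[cv2.phaseCorrelate(np.float32(cv2.cvtColor(i[306:348,306:348],6)),np.float32(cv2.cvtColor(b[306:348,306:348],6))) for i in(a,)])
E
```

```text
black top err mm rack x,y [-3.5 -1. ]
black side err mm rack x,y [-2.9 -0.3]
green top err mm rack x,y [-3.  -0.9]
green side err mm rack x,y [-1.3 -2.7]
tan top err mm rack x,y [-4.9  0.8]
tan side err mm rack x,y [-2.5 -2.9]
white top err mm rack x,y [-1.  -1.9]
white side err mm rack x,y [ 2.2 -6.6]
mag diff 35.73415977961432 [((0.2425956830706575, 0.9234009643855998), 0.8466503717869888)]
```

```bash
python3 - <<'E'
from h import *
o=[]
for v,f,(x0,y0) in(("top","t9",(325,180)),("side","s9",(222,72))):
    im=cv2.imread(f"pics/{f}.png");S=8
    c=cv2.resize(im[y0:y0+50,x0:x0+50],None,fx=S,fy=S,interpolation=cv2.INTER_CUBIC)
    th=np.linspace(0,2*np.pi,120)
    for n in("white","tan","green"):
        g=RM+RY*B[n][3]/1000
        for rad,z,col in((.029,.008,(0,0,255)),(B[n][4]/2,.008,(255,0,255)),({"white":.014,"tan":.0125,"green":.0095}[n],.008+{"white":.118,"tan":.103,"green":.086}[n],(0,255,0))):
            P=np.array([proj(v,[g[0]+rad*np.cos(t),g[1]+rad*np.sin(t),z]) for t in th])
            P=(P-[x0,y0]+.5)*S-.5
            cv2.polylines(c,[np.int32(P.round())],True,col,1)
    o.append(c)
cv2.imwrite("pics/ov.png",np.hstack(o))
E
```

```text
(no output)
```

View pics/ov.png

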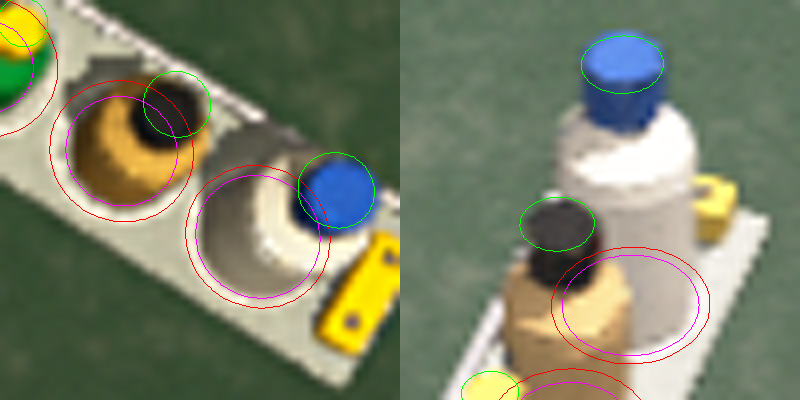

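```bash
python3 -c "
from rig import *
finish_job(); print(sensors.get_obs()['time_s'])"
```

```text
the job is handed in; nothing more can be done
the job is handed in; nothing more can be done
```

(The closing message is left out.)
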